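# Hook the spice caddy out to its front stop

### The job

The spice caddy has been pushed back under the wall cabinet. Take the pull hook, drop its tip behind the caddy's bow handle, and with the hook alone drag the caddy gently forward along its rails until it meets the buffers; keep it pressed firmly home on them for a moment with a pull of about 10 N on the buffers (over 6, never 15). Then unhook, leaving the caddy at its stop, lay the hook down flat on the open worktop, well clear of the caddy, and leave the jars standing and the other things where they are.

Things in the scene. Friction and masses are not known exactly. Their poses are not given: they have to be found in the camera images.
- pull_hook: loose pull hook, 0.14 kg, flat on the worktop: pale wooden handle 120 long, 22 wide, 36 tall, then an 8 thick steel rod, 29 above the underside (centre line), bent straight down at its end; the bent tip's centre line is 200 ahead of the origin. Origin: underside centre of the handle; x along the tool to the tip, z up. Centre of mass about 16 ahead of the origin
- hook_tip (a point): lowest point of the pull hook's bent tip (8 mm round rod), on its centre line, 200 ahead of the handle's centre and 4 above the plane of the handle's underside
- caddy: loose plywood spice caddy, 100 deep (x), 110 wide (y), 50 tall, 0.25 to 0.5 kg without its three jars; slides on the worktop between rails with 3 mm play on each side. Origin: underside centre; x away from the robot along the rails, z up. Its front face (x = -50) carries a level bow handle of 8 mm round steel, 44 wide between its arms' centre lines
- bow (a point): middle of the bow handle's front bar, on the bar's centre line, 16 above the worktop and 35 out of the caddy's front face, so that 31 mm is free between bar and face; bar 8 thick, from 12 to 20 above the worktop; axes as the caddy
- guide: fixed aluminium rails, 20 tall, 10 thick, 116 apart inside, from 52 before to 198 behind the origin. Origin: on the worktop midway between them; x along the rails away from the robot; pull the caddy along -x. Home, the caddy's front face lies between 6 before and 18 behind this origin (caddy's origin 44 to 68 behind it), as the buffers are set
- stop: two fixed blue stop blocks at the rails' front, 40 tall, 22 square, 70 free between them for bow and hook, each with a black rubber buffer 25 above the worktop. Origin and axes as the guide's. The buffers screw in and out: their faces lie anywhere from 6 before to 18 behind the origin, unmeasured; they do not yield. Dragging takes about 2 to 7 N; meeting them adds to that
- spice_a: loose glass spice jar with a dark cap, 41 mm in diameter, 105 mm tall, about 0.11 kg, standing in a well of the caddy (4 mm of play on each side); origin at the centre of its underside, z up
- spice_b: loose glass spice jar with a dark cap, 41 mm in diameter, 105 mm tall, about 0.11 kg, standing in a well of the caddy (4 mm of play on each side); origin at the centre of its underside, z up
- spice_c: loose glass spice jar with a dark brown cap and a pale label, 41 mm in diameter, 105 mm tall, about 0.11 kg, standing in a well of the caddy (4 mm of play on each side); origin at the centre of its underside, z up
- honey_jar: bystander: honey jar with red lid, 60 in diameter, 85 tall; origin at the centre of its underside
- kitchen_timer: bystander: red and white wind-up timer, 63 in diameter, 47 tall; origin at the centre of its underside
- salt_cellar: bystander: round oak salt cellar, 67 in diameter, 60 tall; origin at the centre of its underside
Things that resemble listed ones, but are neither listed nor needed, are in the scene too. Leave any yellow look-alike of the spice_c alone.

How it is judged:
By the outcome, as a careful person would: the job done as asked, in the order asked, and still so for the second after the job is handed in, with the robot touching nothing.
It also fails if it takes over 64 s, if anything falls off the work surface, if the arm or the gripper's body presses on something with over 40 N, if the wrist force passes 120 N, or if a joint passes its speed limit or range.

### The arm

A 7-joint arm with a two-finger parallel gripper is mounted at the origin on a cart in front of the work surface, level with it; the furniture and walls round the work are solid. World frame = base frame: x ahead of the robot, y to its left, z up, the work surface at z = 0. Lengths are in m, angles in rad, forces in N, time in s.
With the tool pointing down it reaches from about 0.35 to 0.775 m from the base axis. Payload 3.1 kg.
Tool frame: the origin (TCP) lies midway between the tips of the shut fingers; the grasp point (between the pads) lies r.hold_point_z behind it (r.hold_point_z is the distance from the TCP to the grasp point, in m); x points along the fingers, y is the direction in which the jaws open and shut, and the axes are right-handed (so a half turn about x gives the same grasp; the last joint's range is limited). The gripper opens to 85 mm and grips with 20 to 120 N. Pads are 22 mm wide; open, the fingers measure 114 mm over their backs; the gripper's body (76 mm by 85 mm) begins 54 mm behind the grasp point. The pads swing forward as they close: fully open they stand 13 mm farther back than shut.
Start: joints at [-1.173, 0.311, 0.014, 1.512, -0.004, 1.319, -0.027], TCP at [0.234, 0.498, 0.198] pointing down, gripper open.
Joint ranges: [-2.7, 2.7], [-0.3, 1.91], [-1.27, 1.3], [0.12, 2.57], [-1.44, 4.58], [0.2, 2.03], [-3.05, 3.05]. Speed limits (rad/s): [2.79, 2.79, 3.14, 3.14, 3.14, 3.14, 3.14].

### API

Orientations are given as a unit quaternion [x, y, z, w].
In Python, from plant import r gives the robot as it stands.
- The arm moves only by the tool servo_tool, never from a script. Its argument "increments" is one flat list of numbers, 7 for each row, row after row: the shift along the world's x, y, z in m, then the turn, a rotation vector about the world's x, y, z in degrees, then the opening in per cent of the stroke, from 0 (shut) to 100 (fully open). In form: [tx, ty, tz, wx, wy, wz, grip, tx, ty, tz, wx, wy, wz, grip, ...]. A call has 1 to 20 rows; each row is the pose to reach, as a shift and turn from the pose measured when the call began; what a row does not reach only later rows make up. A row lasts 1/10 s, in which the tool goes at most 50 mm and 8.59 degrees, less where a joint would pass 70% of its speed; a pose out of reach is approached as far as the arm can. A call with a gripper value outside its range is refused whole. The fingers move at their own pace and stop on an object; "newtons" is the grip in N (left out, the last holds). Time passes only in rows, so rows that repeat a pose let the fingers close. It gives the time, the measured TCP pose, the force and the opening at its end, in the units of the state.
- r.observe(): the state, without advancing time (a new reading comes with each control period).
- r.snapshot(name): name is "side" or "top"; returns a dict with "color" (384x512x3 uint8, blue, green, red), "vfov" (degrees; the focal length in pixels is half the picture's height over the tangent of half this angle, whatever the lens; pixels are square), "cx", "cy" (the principal point, pixels), "rvec" (rotation vector, rad) and "tvec" (3), from world to camera coordinates, as OpenCV has them. Camera axes: x right, y down, z forward; pixel columns grow to the right and rows downward; lengths in m; the calibration is good to about 2 mm. A picture is of the moment at which its call begins. There is no depth.
- r.sign_off(): hands the job in, once; it reports no verdict.
The state is a dict: "t": time; "joint_positions": joint angles; "joint_velocities": joint speeds; "joint_torque": joint torques, N m; "tcp_pos": TCP position; "ee_rot": TCP orientation; "ft_force": force on the tool from outside, world axes, zero at the start; "moment": the same for the moment, N m; "width": finger opening in m.
Only numpy, scipy, OpenCV 4.12 (cv2) and the standard library are available. Lean on these libraries where they do the work, as an engineer would, in place of code of your own. Each camera call takes 0.05 s, during which the arm holds its last target. There are 200 camera calls.

## Working session

There is one attempt and no reset: what is moved stays moved. The work goes in short steps, Python scripts to look and compute and a tool call to move; the robot and the scene stay as the last step left them, time stands still between calls to the robot, and variables do not carry over. Pictures are saved under pics/ and viewed, about 8 in all and at most 12, crops included, and the job is handed in when it is done.

Besides the shell and the picture viewer there is one more tool, called after "Emit:" as name(argument=value, ...) on one line, values as JSON. servo_tool: Moves the arm, as the interface text tells. Its arguments: {"type":"object","properties":{"increments":{"type":"array","items":{"type":"number"}},"newtons":{"type":"number"}},"required":["increments"]}

```bash
mkdir -p pics; ls; cat > h.py <<'E'
import numpy as np, cv2
from plant import r
def snap(n,f=None):
    s=r.snapshot(n)
    if f: cv2.imwrite('pics/'+f,s['color'])
    return s
def K(s):
    f=192/np.tan(np.radians(s['vfov'])/2); return np.array([[f,0,s['cx']],[0,f,s['cy']],[0,0,1.]])
def ray(s,u,v):
    R=cv2.Rodrigues(np.array(s['rvec'],float))[0]; t=np.array(s['tvec'],float).ravel()
    return -R.T@t, R.T@np.linalg.inv(K(s))@np.array([u,v,1.])
def onz(s,u,v,z):
    c,d=ray(s,u,v); return c+d*(z-c[2])/d[2]
def proj(s,p):
    return cv2.projectPoints(np.array(p,float).reshape(-1,1,3),np.array(s['rvec'],float),np.array(s['tvec'],float),K(s),None)[0].reshape(-1,2)
E
python3 - <<'E'
from h import *
a=snap('top','t0.png');b=snap('side','s0.png')
for s in(a,b):
    print(s.keys(),s['vfov'],s['cx'],s['cy'],ray(s,256,192))
o=r.observe();print(o,r.hold_point_z)
E
```

```text
pics
dict_keys(['color', 'vfov', 'cx', 'cy', 'rvec', 'tvec']) 42.225107926476966 255.83991004252994 196.64632132951712 (array([-0.16633058, -0.45904509,  1.46545005]), array([ 0.45546946,  0.24980603, -0.85453609]))
dict_keys(['color', 'vfov', 'cx', 'cy', 'rvec', 'tvec']) 44.7486968158032 252.6385953998039 194.35551675682422 (array([ 0.01524956, -0.84729431,  0.97453295]), array([ 0.42555677,  0.59299876, -0.68361638]))
{'t': 0.1, 'joint_positions': array([-1.17268232,  0.31165639,  0.01399818,  1.51293554, -0.00440742,
        1.31920849, -0.02721103]), 'joint_velocities': array([-0.00112217, -0.00010249, -0.00025508, -0.00497337,  0.00044215,
       -0.00111918, -0.00066618]), 'joint_torque': array([ 7.88399357e-04, -3.80851793e+01,  1.46662882e-01, -2.31242108e+01,
        1.22607555e-02,  8.09624966e-03, -5.35428725e-06]), 'tcp_pos': array([0.23384671, 0.49698473, 0.19680825]), 'ee_rot': array([ 0.15347006,  0.69022052, -0.15498431,  0.6899438 ]), 'ft_force': array([ 1.32053953,  0.67817167, -0.37297585]), 'moment': array([-0.0357406 ,  0.0310601 , -0.05835989]), 'width': 0.08560555199204334} 0.0187
```

View pics/t0.png

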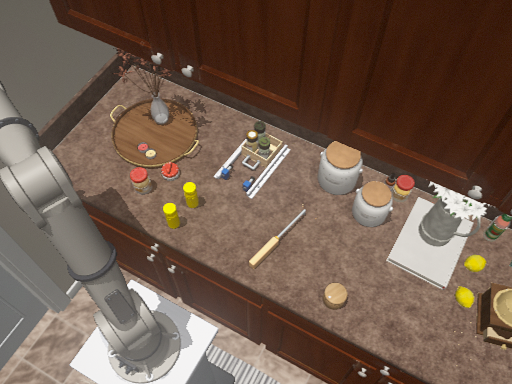

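View pics/s0.png

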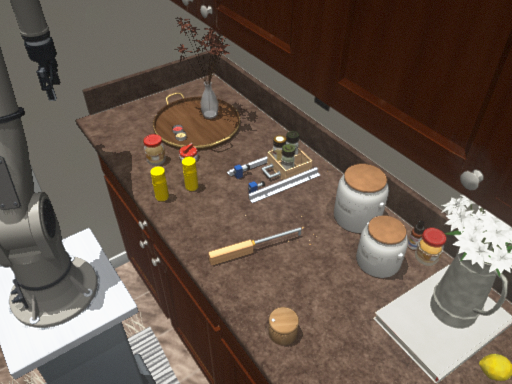

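The top view shows the hook (handle about 252,262 to 279,240, tip about 304,208), the caddy (263,145) with its bow at (250,162) and the blue stops at (226,172) and (247,184). The side view shows the hook from (210,256) to (303,230) and the caddy at (290,158). I'll enlarge both.

```bash
python3 - <<'E'
import cv2,numpy as np
a=cv2.imread('pics/t0.png')[115:195,205:305]; b=cv2.imread('pics/s0.png')[120:205,220:330]
c=cv2.imread('pics/t0.png')[200:272,240:315];d=cv2.imread('pics/s0.png')[222:268,205:310]
im=np.zeros((590,800,3),np.uint8)
for p,(x,y),k in((a,(0,0),4),(b,(400,0),3.6),(c,(0,325),3.6),(d,(400,325),3.8)):
    q=cv2.resize(p,None,fx=k,fy=k,interpolation=cv2.INTER_CUBIC);q=q[:590-y,:800-x];im[y:y+q.shape[0],x:x+q.shape[1]]=q
cv2.imwrite('pics/c0.png',im)
E
```

```text
(no output)
```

View pics/c0.png

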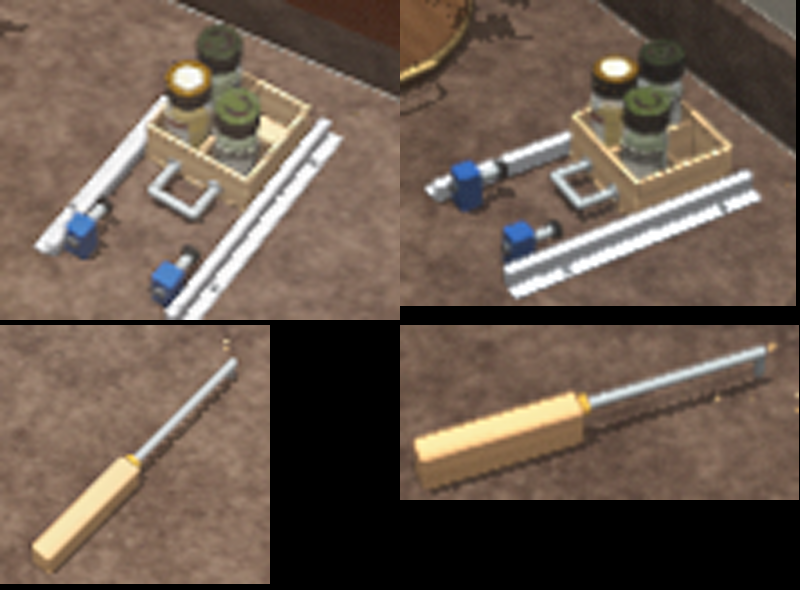

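```bash
cat > m.py <<'E'
from h import *
a=snap('top');b=snap('side')
T=lambda x,y,z:onz(a,205+x/4-.4,115+y/4-.4,z)
S=lambda x,y,z:onz(b,220+(x-400)/3.6-.4,120+y/3.6-.4,z)
H=lambda x,y,z:onz(a,240+x/3.6-.4,200+(y-325)/3.6-.4,z)
G=lambda x,y,z:onz(b,205+(x-400)/3.8-.4,222+(y-325)/3.8-.4,z)
np.set_printoptions(precision=4,suppress=True)
P=lambda n,*p:print(n,*[q[:2] for q in p])
P('bow top',T(153,188,.016),T(196,212,.016));P('bow side',S(556,178,.016),S(583,207,.016))
P('caddy top: frontL,frontR,backR',T(149,127,.05),T(244,183,.05),T(308,106,.05))
P('caddy side',S(574,117,.05),S(637,183,.05),S(730,147,.05))
P('railR inner/top',T(172,305,.02),T(325,122,.02));P('railR side',S(505,272,.02),S(750,178,.02))
P('railL',T(40,240,.02),T(166,98,.02));P('railLs',S(428,187,.02),S(570,137,.02))
P('buffers',T(103,206,.025),T(191,252,.025),S(502,169,.025),S(555,230,.025))
P('blocks top',T(84,222,.04),T(171,272,.04),S(466,170,.04),S(518,230,.04))
h=[H(35,545,.036),H(50,556,.036),H(139,465,.036),H(123,457,.036)];P('handle',*h, sum(h)/4)
P('rodtop',H(136,459,.029),H(235,363,.029))
P('handle side',G(415,440,.036),G(423,461,.036),G(583,411,.036),G(574,393,.036));P('rod side',G(590,403,.029),G(764,351,.029),G(760,375,.004))
E
python3 m.py
```

```text
bow top [0.6938 0.0664] [0.6899 0.0207]
bow side [0.6917 0.0582] [0.688  0.0135]
caddy top: frontL,frontR,backR [0.7286 0.0896] [ 0.7165 -0.0122] [ 0.8172 -0.0222]
caddy side [0.7299 0.0843] [ 0.7199 -0.0187] [ 0.8155 -0.0274]
railR inner/top [ 0.5942 -0.0093] [ 0.8295 -0.0346]
railR side [ 0.5839 -0.0181] [ 0.8279 -0.0437]
railL [0.5961 0.1235] [0.7833 0.1039]
railLs [0.5906 0.1091] [0.7328 0.0933]
buffers [0.6506 0.0919] [0.6462 0.0012] [0.6538 0.087 ] [ 0.6448 -0.0045]
blocks top [0.6198 0.092 ] [0.6118 0.0014] [0.6176 0.0891] [ 0.6098 -0.0001]
handle [ 0.367  -0.1441] [ 0.3643 -0.1604] [ 0.4784 -0.187 ] [ 0.4784 -0.171 ] [ 0.422  -0.1656]
rodtop [ 0.4855 -0.1806] [ 0.6164 -0.2146]
handle side [ 0.3675 -0.147 ] [ 0.3624 -0.1658] [ 0.4759 -0.192 ] [ 0.4803 -0.1749]
rod side [ 0.4876 -0.1839] [ 0.6184 -0.2161] [ 0.6169 -0.216 ]
```

```bash
python3 - <<'E'
from h import *
from scipy.spatial.transform import Rotation as R
o=r.observe();M=R.from_quat(o['ee_rot']).as_matrix();print(M.round(4),np.degrees(np.arctan2(M[1,1],M[0,1])),o['tcp_pos'],o['t'])
E
```

```text
[[-6.000e-04  4.256e-01  9.049e-01]
 [-1.300e-03  9.049e-01 -4.256e-01]
 [-1.000e+00 -1.400e-03  0.000e+00]] 64.80854910818609 [0.23391372 0.4972593  0.19713963] 0.2
```

Emit:
servo_tool(increments=[0.03, -0.04, 0, 0, 0, 2, 100, 0.06, -0.075, 0, 0, 0, 4, 100, 0.09, -0.11, 0, 0, 0, 6, 100, 0.12, -0.15, 0, 0, 0, 8, 100, 0.15, -0.19, 0, 0, 0, 10, 100, 0.18, -0.23, 0, 0, 0, 11.2, 100, 0.2, -0.27, 0, 0, 0, 11.2, 100, 0.203, -0.32, 0, 0, 0, 11.2, 100, 0.203, -0.37, 0, 0, 0, 11.2, 100, 0.203, -0.42, 0, 0, 0, 11.2, 100, 0.203, -0.47, -0.01, 0, 0, 11.2, 100, 0.203, -0.52, -0.03, 0, 0, 11.2, 100, 0.203, -0.57, -0.05, 0, 0, 11.2, 100, 0.203, -0.61, -0.08, 0, 0, 11.2, 100, 0.203, -0.645, -0.11, 0, 0, 11.2, 100, 0.203, -0.668, -0.13, 0, 0, 11.2, 100, 0.203, -0.668, -0.13, 0, 0, 11.2, 100, 0.203, -0.668, -0.13, 0, 0, 11.2, 100], newtons=80)

```text
t: 2.0
tcp_pos: [0.4364, -0.1707, 0.0667]
ee_rot: [0.086, 0.702, -0.087, 0.701]
ft_force: [0.5, 0.5, -0.3]
width: 0.0849
```

```bash
python3 - <<'E'
from h import *
a=snap('top');b=snap('side')
o=r.observe();p=o['tcp_pos'];print(p)
print(proj(a,p),proj(b,p))
ca=cv2.resize(a['color'][180:280,220:320],None,fx=4,fy=4,interpolation=2);cb=cv2.resize(b['color'][180:280,200:300],None,fx=4,fy=4,interpolation=2)
cv2.imwrite('pics/c1.png',np.hstack([ca,cb]))
E
```

```text
[ 0.43801903 -0.16939036  0.06781011]
[[267.55857077 241.74661569]] [[235.68845903 237.19350023]]
```

View pics/c1.png

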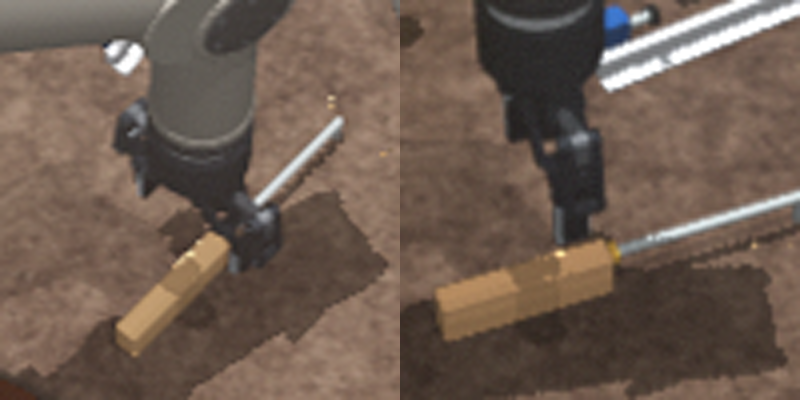

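The gripper stands above the handle with the jaws straddling it, so I descend and close.

Emit:
servo_tool(increments=[0, 0, -0.02, 0, 0, 0, 100, 0, 0, -0.04, 0, 0, 0, 100, 0, 0, -0.055, 0, 0, 0, 100, 0, 0, -0.06, 0, 0, 0, 100, 0, 0, -0.06, 0, 0, 0, 60, 0, 0, -0.06, 0, 0, 0, 40, 0, 0, -0.06, 0, 0, 0, 20, 0, 0, -0.06, 0, 0, 0, 0, 0, 0, -0.06, 0, 0, 0, 0, 0, 0, -0.06, 0, 0, 0, 0, 0, 0, -0.06, 0, 0, 0, 0], newtons=80)

```text
t: 3.2
tcp_pos: [0.438, -0.1695, 0.0079]
ee_rot: [0.085, 0.701, -0.086, 0.702]
ft_force: [0.5, -0.3, 0.8]
width: -0.0002
```

```bash
python3 - <<'E'
from h import *
a=snap('top');b=snap('side')
o=r.observe();p=o['tcp_pos'];print(p,o['width'],o['ft_force'])
ca=cv2.resize(a['color'][180:280,220:320],None,fx=4,fy=4,interpolation=2);cb=cv2.resize(b['color'][180:280,200:300],None,fx=4,fy=4,interpolation=2)
cv2.imwrite('pics/c2.png',np.hstack([ca,cb]))
E
```

```text
[ 0.43801114 -0.16943887  0.00782776] -0.00030129196157918593 [-0.23768018 -0.40990712  0.4490205 ]
```

View pics/c2.png

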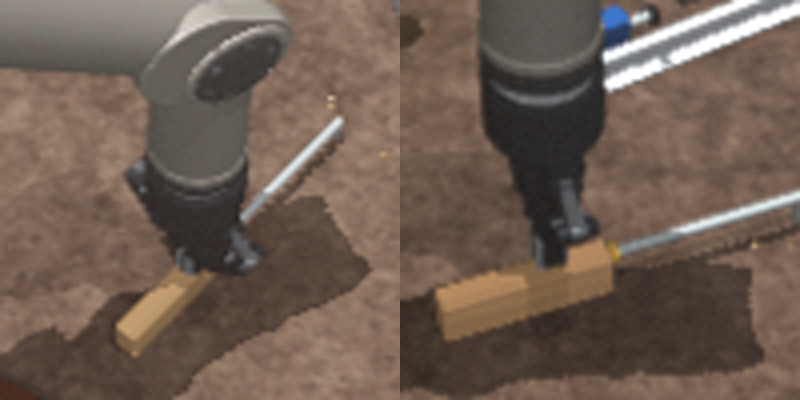

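```bash
python3 - <<'E'
from h import *
a=snap('top');b=snap('side')
o=r.observe();p=o['tcp_pos'];print(p,o['width'],o['ft_force'])
np.set_printoptions(precision=1,suppress=True)
for dy in(-.02,0,.02):
  for z in(0.008,.036,.06):
    q=[p[0]+.25*dy,p[1]+dy,z];print(dy,z,(proj(a,q)[0]-[220,180])*4,(proj(b,q)[0]-[200,180])*4+[400,0])
ca=cv2.resize(b['color'][215:265,200:270],None,fx=9,fy=9,interpolation=2)
cv2.imwrite('pics/c3.png',ca)
E
```

```text
[ 0.43796006 -0.16940568  0.00775834] -0.0002382610323782839 [-0.6517513   0.16740325 -0.08604049]
-0.02 0.008 [207.6 295.5] [555.6 311. ]
-0.02 0.036 [208.7 280.8] [554.6 283.7]
-0.02 0.06 [209.6 267.9] [553.8 259.6]
0 0.008 [188.5 279.4] [545.  288.3]
0 0.036 [189.3 264.5] [544. 261.]
0 0.06 [190.  251.4] [543.  236.8]
0.02 0.008 [169.6 263.4] [534.7 266.2]
0.02 0.036 [170.1 248.4] [533.5 238.8]
0.02 0.06 [170.5 235.1] [532.4 214.6]
```

View pics/c3.png

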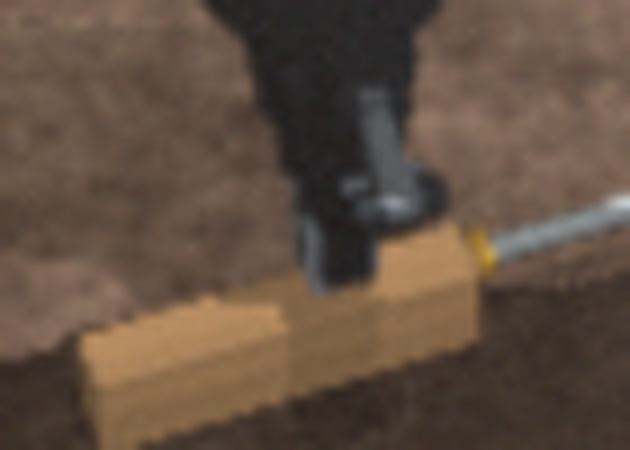

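Fingers read fully shut, and their tips appear at the handle's top rather than beside it, so the reported height may not match the surface. I probe downward in small steps and watch the force.

Emit:
servo_tool(increments=[0, 0, -0.002, 0, 0, 0, 0, 0, 0, -0.004, 0, 0, 0, 0, 0, 0, -0.004, 0, 0, 0, 0])

```text
t: 3.7
tcp_pos: [0.4376, -0.1693, 0.0034]
ee_rot: [0.085, 0.702, -0.086, 0.702]
ft_force: [-0.0, 0.2, -0.3]
width: 0.0002
```

```bash
python3 - <<'E'
from h import *
o=r.observe();print(o['tcp_pos'],o['ft_force'],o['width'],o['t'],o['joint_torque'].round(2))
# triangulate hook/bow from both views using c0 picks
a=snap('top');b=snap('side')
def tri(p,q):
    c1,d1=ray(a,*p);c2,d2=ray(b,*q);d1/=np.linalg.norm(d1);d2/=np.linalg.norm(d2)
    s=np.linalg.lstsq(np.c_[d1,-d2],c2-c1,rcond=None)[0];x=c1+s[0]*d1;y=c2+s[1]*d2;return ((x+y)/2).round(4),np.linalg.norm(x-y).round(4)
T=lambda x,y:(205+x/4-.4,115+y/4-.4);S=lambda x,y:(220+(x-400)/3.6-.4,120+y/3.6-.4)
H=lambda x,y:(240+x/3.6-.4,200+(y-325)/3.6-.4);G=lambda x,y:(205+(x-400)/3.8-.4,222+(y-325)/3.8-.4)
for n,p,q in[('h1',H(35,545),G(415,440)),('h2',H(50,556),G(423,461)),('h3',H(139,465),G(583,411)),('h4',H(123,457),G(574,393)),('rod',H(235,363),G(764,351)),('bowL',T(153,188),S(556,178)),('bowR',T(196,212),S(583,207)),('cFL',T(149,127),S(574,117)),('cFR',T(244,183),S(637,183)),('cBR',T(308,106),S(730,147)),('rR',T(325,122),S(750,178)),('bufL',T(103,206),S(502,169)),('bufR',T(191,252),S(555,230))]:print(n,*tri(p,q))
E
```

```text
[ 0.43755319 -0.16930092  0.00336147] [-0.02471943  0.2315892  -0.34498669] 0.0001743119441657992 3.7 [ 2.000e-02 -3.256e+01  3.950e+00 -1.694e+01  0.000e+00 -4.000e-02
  1.000e-02]
h1 [ 0.3693 -0.1429  0.0303] 0.0005
h2 [ 0.367  -0.1585  0.0263] 0.0018
h3 [ 0.4815 -0.1853  0.0267] 0.0019
h4 [ 0.4831 -0.1694  0.028 ] 0.002
rod [ 0.6193 -0.2141  0.0258] 0.002
bowL [0.7018 0.0714 0.0021] 0.0004
bowR [0.6971 0.0248 0.0035] 0.0005
cFL [0.7354 0.093  0.0411] 0.0022
cFR [ 0.7264 -0.0085  0.0381] 0.0043
cBR [ 0.8233 -0.0194  0.041 ] 0.0001
rR [ 0.8415 -0.0298  0.0034] 0.0009
bufL [0.6577 0.0953 0.016 ] 0.0036
bufR [0.6516 0.0044 0.015 ] 0.0003
```

Emit:
servo_tool(increments=[0, 0, 0.03, 0, 0, 0, 0, 0, 0, 0.06, 0, 0, 0, 0, 0, -0.04, 0.06, 0, 0, 0, 0, 0, -0.08, 0.05, 0, 0, 0, 0, 0, -0.08, 0.03, 0, 0, 0, 0, 0, -0.08, 0.03, 0, 0, 0, 0])

```text
t: 4.4
tcp_pos: [0.4353, -0.2494, 0.0317]
ee_rot: [0.087, 0.703, -0.086, 0.7]
ft_force: [0.1, 1.1, -0.6]
width: -0.0002
```

```bash
python3 - <<'E'
from h import *
a=snap('top');b=snap('side')
o=r.observe();p=o['tcp_pos'];print(p,o['width'],o['ft_force'])
out=[]
for s,x,y in((a,240,220),(b,210,215)):
    im=cv2.resize(s['color'][y:y+75,x:x+75],None,fx=5,fy=5,interpolation=2)
    for z,c in((p[2],(0,0,255)),(0,(255,0,0))):
        u=(proj(s,[p[0],p[1],z])[0]-[x,y])*5;print(u);cv2.circle(im,tuple(int(v) for v in u),3,c,1)
    out.append(im)
cv2.imwrite('pics/c4.png',np.hstack(out))
E
```

```text
[ 0.43747632 -0.24828337  0.03328933] -0.0003156628784497877 [-0.78028579  1.07504892 -0.25743876]
[247.31337357 188.93923696]
[244.14989103 210.17064011]
[215.8154567  252.81719995]
[215.84174623 292.9521436 ]
```

View pics/c4.png

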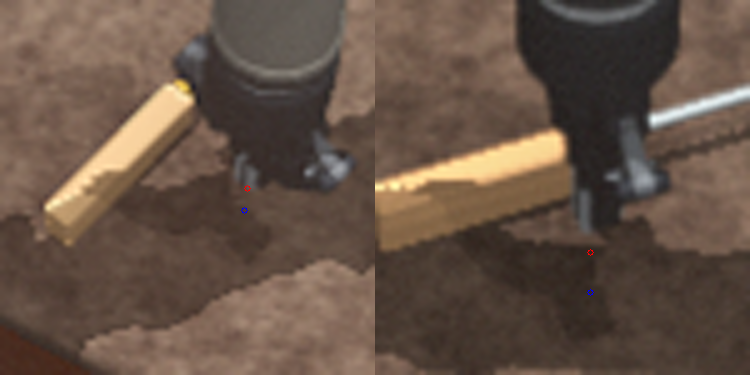

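Emit:
servo_tool(increments=[0, 0, -0.02, 0, 0, 0, 0, 0, 0, -0.03, 0, 0, 0, 0, 0, 0, -0.031, 0, 0, 0, 0])

```text
t: 4.8
tcp_pos: [0.4369, -0.2466, 0.0015]
ee_rot: [0.085, 0.703, -0.084, 0.701]
ft_force: [-0.2, 0.1, -0.2]
width: -0.0001
```

Emit:
servo_tool(increments=[0, 0, -0.002, 0, 0, 0, 0, 0, 0, -0.004, 0, 0, 0, 0])

```text
t: 5.0
tcp_pos: [0.4375, -0.2463, -0.002]
ee_rot: [0.085, 0.703, -0.083, 0.701]
ft_force: [-0.6, 0.3, 0.1]
width: 0.0001
```

Emit:
servo_tool(increments=[0, 0, -0.002, 0, 0, 0, 0, 0, 0, -0.004, 0, 0, 0, 0])

```text
t: 5.2
tcp_pos: [0.438, -0.2465, -0.0057]
ee_rot: [0.085, 0.702, -0.084, 0.702]
ft_force: [0.7, -0.1, -0.1]
width: -0.0001
```

Already below the nominal surface with no contact, so the reported height is offset. I keep probing.

Emit:
servo_tool(increments=[0, 0, -0.002, 0, 0, 0, 0, 0, 0, -0.004, 0, 0, 0, 0, 0, 0, -0.006, 0, 0, 0, 0])

```text
t: 5.5
tcp_pos: [0.438, -0.2466, -0.0118]
ee_rot: [0.085, 0.702, -0.084, 0.702]
ft_force: [-0.6, 0.1, 0.0]
width: 0.0003
```

Emit:
servo_tool(increments=[0, 0, -0.002, 0, 0, 0, 0, 0, 0, -0.004, 0, 0, 0, 0])

```text
t: 5.7
tcp_pos: [0.4379, -0.2466, -0.016]
ee_rot: [0.085, 0.702, -0.084, 0.702]
ft_force: [-0.1, -0.3, -0.9]
width: 0.0003
```

Emit:
servo_tool(increments=[0, 0, -0.002, 0, 0, 0, 0, 0, 0, -0.003, 0, 0, 0, 0])

```text
t: 5.9
tcp_pos: [0.4378, -0.2465, -0.0193]
ee_rot: [0.085, 0.703, -0.084, 0.702]
ft_force: [-0.4, 0.0, -0.7]
width: 0.0001
```

Emit:
servo_tool(increments=[0, 0, -0.002, 0, 0, 0, 0, 0, 0, -0.003, 0, 0, 0, 0])

```text
t: 6.1
tcp_pos: [0.4376, -0.2464, -0.0226]
ee_rot: [0.085, 0.703, -0.083, 0.701]
ft_force: [-0.3, 0.2, -0.4]
width: 0.0004
```

Emit:
servo_tool(increments=[0, 0, -0.002, 0, 0, 0, 0, 0, 0, -0.003, 0, 0, 0, 0])

```text
t: 6.3
tcp_pos: [0.4376, -0.2463, -0.0258]
ee_rot: [0.085, 0.703, -0.083, 0.701]
ft_force: [-0.1, -0.2, -0.2]
width: 0.0004
```

Emit:
servo_tool(increments=[0, 0, -0.002, 0, 0, 0, 0, 0, 0, -0.003, 0, 0, 0, 0])

```text
t: 6.5
tcp_pos: [0.4374, -0.2462, -0.029]
ee_rot: [0.085, 0.703, -0.083, 0.701]
ft_force: [-0.2, -0.5, 0.5]
width: -0.0003
```

```bash
python3 - <<'E'
from h import *
a=snap('top');b=snap('side')
o=r.observe();p=o['tcp_pos'];print(p,o['width'],o['ft_force'])
out=[]
for s,x,y in((a,240,220),(b,210,215)):
    im=cv2.resize(s['color'][y:y+75,x:x+75],None,fx=5,fy=5,interpolation=2)
    u=(proj(s,p)[0]-[x,y])*5;print(u);cv2.circle(im,tuple(int(v) for v in u),3,(0,0,255),1)
    out.append(im)
cv2.imwrite('pics/c5.png',np.hstack(out))
E
```

```text
[ 0.4373785  -0.24625457 -0.02897502] -0.0001743195703485629 [0.16572028 0.35631879 0.13789435]
[238.62378928 226.74013616]
[213.48126041 324.1554585 ]
```

View pics/c5.png

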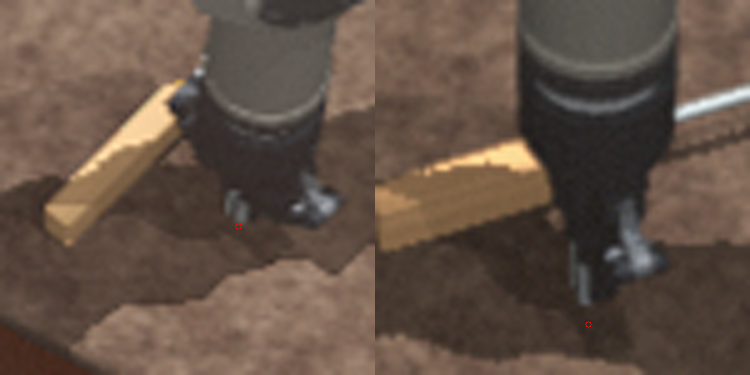

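Emit:
servo_tool(increments=[0, 0, -0.001, 0, 0, 0, 0, 0, 0, -0.002, 0, 0, 0, 0])

```text
t: 6.8
tcp_pos: [0.4374, -0.2462, -0.031]
ee_rot: [0.085, 0.703, -0.083, 0.701]
ft_force: [-0.3, 1.0, 0.1]
width: 0.0001
```

Emit:
servo_tool(increments=[0, 0, -0.001, 0, 0, 0, 0, 0, 0, -0.002, 0, 0, 0, 0])

```text
t: 7.0
tcp_pos: [0.4375, -0.2463, -0.0331]
ee_rot: [0.085, 0.703, -0.083, 0.701]
ft_force: [-0.2, -0.6, -0.4]
width: -0.0002
```

Emit:
servo_tool(increments=[0, 0, -0.001, 0, 0, 0, 0, 0, 0, -0.002, 0, 0, 0, 0])

```text
t: 7.2
tcp_pos: [0.4375, -0.2462, -0.0334]
ee_rot: [0.085, 0.703, -0.083, 0.701]
ft_force: [-5.0, 3.1, 21.2]
width: -0.0002
```

```bash
cat >> h.py <<'E'
def tri(a,p,b,q):
    c1,d1=ray(a,*p);c2,d2=ray(b,*q);d1/=np.linalg.norm(d1);d2/=np.linalg.norm(d2)
    s=np.linalg.lstsq(np.c_[d1,-d2],c2-c1,rcond=None)[0];x=c1+s[0]*d1;y=c2+s[1]*d2;return ((x+y)/2).round(4),np.linalg.norm(x-y).round(4)
E
python3 - <<'E'
from h import *
a=snap('top');b=snap('side')
print(tri(a,(287.2,263.6),b,(251.6,275.2)))
o=r.observe();print(o['tcp_pos'],o['ft_force'],o['joint_positions'])
for z in(-.0,-.01,.004):print(z,onz(a,287.2,263.6,z),onz(b,251.6,275.2,z))
E
```

```text
(array([ 0.4343, -0.2449, -0.0086]), np.float64(0.0011))
[ 0.43749547 -0.24626723 -0.03338988] [-2.84671334  1.96359614 13.47349041] [ 0.11032797  0.5132047   0.48096548  1.92653967 -0.33139384  0.78290953
  2.10883895]
-0.0 [ 0.43017953 -0.24620063  0.        ] [ 0.43124263 -0.25012792  0.        ]
-0.01 [ 0.43425002 -0.24474821 -0.01      ] [ 0.43551127 -0.2440002  -0.01      ]
0.004 [ 0.42855133 -0.2467816   0.004     ] [ 0.42953518 -0.25257901  0.004     ]
```

Emit:
servo_tool(increments=[0, 0, 0.03, 0, 0, 0, 0, 0, 0, 0.06, 0, 0, 0, 50, 0, 0, 0.09, 0, 0, 0, 100])

```text
t: 7.6
tcp_pos: [0.4371, -0.2462, 0.0575]
ee_rot: [0.086, 0.703, -0.083, 0.701]
ft_force: [0.5, 0.4, 0.5]
width: 0.0284
```

Contact with the worktop came at reported z ≈ -0.033, so the reported height reads 33 mm low. I regrasp with that correction.

Emit:
servo_tool(increments=[0.003, 0.04, 0, 0, 0, 0, 100, 0.006, 0.077, 0, 0, 0, 0, 100, 0.006, 0.077, 0, 0, 0, 0, 100, 0.006, 0.077, -0.03, 0, 0, 0, 100, 0.006, 0.077, -0.055, 0, 0, 0, 100, 0.006, 0.077, -0.075, 0, 0, 0, 100, 0.006, 0.077, -0.083, 0, 0, 0, 100, 0.006, 0.077, -0.083, 0, 0, 0, 100])

```text
t: 8.4
tcp_pos: [0.442, -0.1693, -0.0264]
ee_rot: [0.086, 0.704, -0.083, 0.7]
ft_force: [-0.5, -0.7, -0.2]
width: 0.0855
```

Emit:
servo_tool(increments=[0, 0, 0, 0, 0, 0, 60, 0, 0, 0, 0, 0, 0, 40, 0, 0, 0, 0, 0, 0, 20, 0, 0, 0, 0, 0, 0, 0, 0, 0, 0, 0, 0, 0, 0, 0, 0, 0, 0, 0, 0, 0, 0, 0, 0, 0, 0, 0, 0, 0, 0, 0, 0, 0, 0, 0], newtons=80)

```text
t: 9.2
tcp_pos: [0.4428, -0.1695, -0.0257]
ee_rot: [0.086, 0.703, -0.083, 0.701]
ft_force: [-0.6, 1.4, 6.0]
width: 0.0206
```

Emit:
servo_tool(increments=[0, 0, 0.03, 0, 0, 0, 0, 0, 0, 0.06, 0, 0, 0, 0, 0, 0.02, 0.08, 0, 0, 0, 0, 0.01, 0.055, 0.08, 0, 0, 2, 0, 0.02, 0.09, 0.08, 0, 0, 3.5, 0, 0.03, 0.125, 0.08, 0, 0, 5, 0, 0.04, 0.16, 0.08, 0, 0, 6.5, 0, 0.05, 0.195, 0.08, 0, 0, 8.2, 0, 0.06, 0.225, 0.08, 0, 0, 8.2, 0, 0.065, 0.234, 0.08, 0, 0, 8.2, 0, 0.065, 0.234, 0.075, 0, 0, 8.2, 0, 0.065, 0.234, 0.075, 0, 0, 8.2, 0])

```text
t: 10.4
tcp_pos: [0.5063, 0.0624, 0.0481]
ee_rot: [0.035, 0.709, -0.034, 0.704]
ft_force: [0.4, -0.3, -1.6]
width: 0.0203
```

```bash
cat > v.py <<'E'
from h import *
import sys
a=snap('top');b=snap('side')
o=r.observe();print(o['t'],o['tcp_pos'],o['width'],o['ft_force'],o['moment'])
out=[]
for s,x,y,k in((a,215,130,5),(b,240,135,5)):
    out.append(cv2.resize(s['color'][y:y+90,x:x+80],None,fx=k,fy=k,interpolation=2))
cv2.imwrite('pics/'+sys.argv[1],np.hstack(out))
E
python3 v.py c6.png
```

```text
10.5 [0.5068091  0.0617831  0.04877882] 0.020738856335996456 [ 0.11502547 -0.35404488 -0.9961393 ] [-0.00802756  0.00198216  0.00281361]
```

View pics/c6.png

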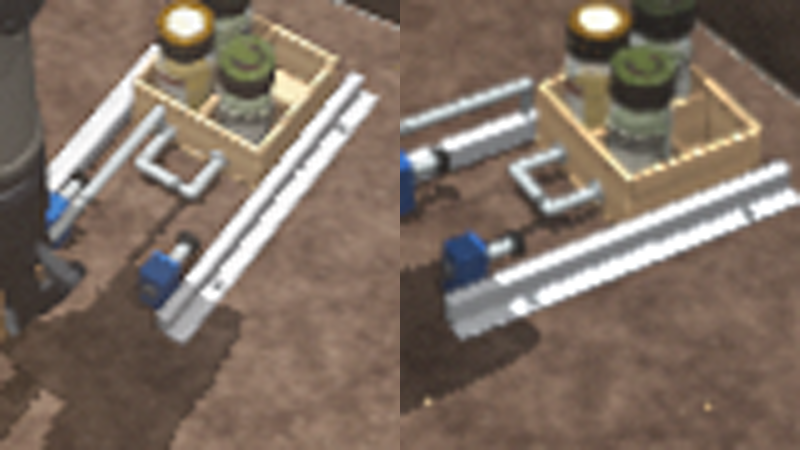

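```bash
python3 - <<'E'
from h import *
a=snap('top');b=snap('side')
A=lambda x,y:(215+x/5-.4,130+y/5-.4);B=lambda x,y:(240+(x-400)/5-.4,135+y/5-.4)
t=tri(a,A(161,112),b,B(529,83));l=tri(a,A(142,166),b,B(517,166));q=tri(a,A(190,190),b,B(548,208))
print(t,l,q);m=(l[0]+q[0])/2;print(m,t[0]-m)
print(tri(a,A(137,85),b,B(542,88)),tri(a,A(258,155),b,B(631,180)),tri(a,A(338,60),b,B(760,130)))
p=r.observe()['tcp_pos'];print(p)
E
```

```text
(array([0.6885, 0.0451, 0.0964]), np.float64(0.003)) (array([0.6935, 0.0639, 0.0144]), np.float64(0.0052)) (array([0.693 , 0.0264, 0.0079]), np.float64(0.0001))
[0.69325 0.04515 0.01115] [-4.750e-03 -5.000e-05  8.525e-02]
(array([0.7345, 0.0917, 0.0418]), np.float64(0.0025)) (array([ 0.7254, -0.0114,  0.0399]), np.float64(0.0044)) (array([ 0.8208, -0.0232,  0.0438]), np.float64(0.0005))
[0.50741909 0.06245852 0.04925345]
```

Emit:
servo_tool(increments=[0.014, -0.0015, 0, 0, 0, 0, 0, 0.028, -0.003, 0, 0, 0, 0, 0, 0.028, -0.003, 0, 0, 0, 0, 0, 0.028, -0.003, -0.02, 0, 0, 0, 0, 0.028, -0.003, -0.04, 0, 0, 0, 0, 0.028, -0.003, -0.05, 0, 0, 0, 0, 0.028, -0.003, -0.05, 0, 0, 0, 0])

```text
t: 11.3
tcp_pos: [0.5331, 0.059, -0.0022]
ee_rot: [0.036, 0.709, -0.035, 0.703]
ft_force: [0.3, -0.7, -1.6]
width: 0.0212
```

Emit:
servo_tool(increments=[0, 0, -0.004, 0, 0, 0, 0, 0, 0, -0.008, 0, 0, 0, 0, 0, 0, -0.011, 0, 0, 0, 0])

```text
t: 11.6
tcp_pos: [0.5335, 0.0591, -0.0129]
ee_rot: [0.036, 0.709, -0.035, 0.704]
ft_force: [0.2, 0.1, -1.0]
width: 0.0206
```

Emit:
servo_tool(increments=[0, 0, -0.004, 0, 0, 0, 0, 0, 0, -0.008, 0, 0, 0, 0, 0, 0, -0.0095, 0, 0, 0, 0, 0, 0, -0.0095, 0, 0, 0, 0])

```text
t: 12.0
tcp_pos: [0.5332, 0.059, -0.0227]
ee_rot: [0.036, 0.709, -0.035, 0.703]
ft_force: [-0.4, 0.1, -1.4]
width: 0.0205
```

```bash
python3 v.py c7.png
```

```text
12.1 [ 0.53356681  0.05902765 -0.0223751 ] 0.020715949048703088 [ 0.60248117  0.32071829 -2.02317133] [-0.0330912   0.00032831  0.05012775]
```

View pics/c7.png

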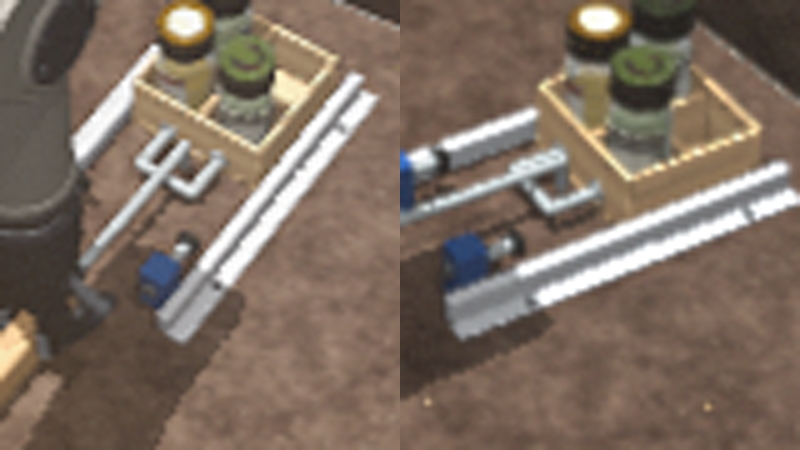

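The rod passes over the bar with its end between the bow's arms (183,148 in the top crop), so the tip is behind the bar. I start the gentle pull.

Emit:
servo_tool(increments=[-0.003, 0.0003, 0, 0, 0, 0, 0, -0.006, 0.0006, 0, 0, 0, 0, 0, -0.009, 0.0009, 0, 0, 0, 0, 0, -0.012, 0.0013, 0, 0, 0, 0, 0, -0.015, 0.0016, 0, 0, 0, 0, 0, -0.018, 0.0019, 0, 0, 0, 0, 0, -0.021, 0.0022, 0, 0, 0, 0, 0, -0.024, 0.0025, 0, 0, 0, 0, 0])

```text
t: 12.9
tcp_pos: [0.5105, 0.0615, -0.022]
ee_rot: [0.036, 0.708, -0.035, 0.704]
ft_force: [3.3, -0.2, -1.9]
width: 0.0205
```

Emit:
servo_tool(increments=[-0.004, 0.0004, 0, 0, 0, 0, 0, -0.008, 0.0008, 0, 0, 0, 0, 0, -0.012, 0.0013, 0, 0, 0, 0, 0, -0.016, 0.0017, 0, 0, 0, 0, 0, -0.02, 0.0021, 0, 0, 0, 0, 0, -0.024, 0.0025, 0, 0, 0, 0, 0])

```text
t: 13.5
tcp_pos: [0.4863, 0.064, -0.0219]
ee_rot: [0.036, 0.708, -0.035, 0.704]
ft_force: [3.3, -0.2, -2.4]
width: 0.0207
```

Emit:
servo_tool(increments=[-0.004, 0.0004, 0, 0, 0, 0, 0, -0.008, 0.0008, 0, 0, 0, 0, 0, -0.011, 0.0012, 0, 0, 0, 0, 0, -0.014, 0.0015, 0, 0, 0, 0, 0, -0.016, 0.0017, 0, 0, 0, 0, 0])

```text
t: 14.0
tcp_pos: [0.47, 0.0658, -0.0219]
ee_rot: [0.036, 0.708, -0.035, 0.704]
ft_force: [3.7, 0.3, -1.0]
width: 0.021
```

Emit:
servo_tool(increments=[-0.0015, 0.00015, 0, 0, 0, 0, 0, -0.003, 0.0003, 0, 0, 0, 0, 0, -0.004, 0.0004, 0, 0, 0, 0, 0])

```text
t: 14.3
tcp_pos: [0.4659, 0.0662, -0.0219]
ee_rot: [0.036, 0.708, -0.035, 0.704]
ft_force: [2.8, -0.4, -2.3]
width: 0.0207
```

Emit:
servo_tool(increments=[-0.001, 0.0001, 0, 0, 0, 0, 0, -0.002, 0.0002, 0, 0, 0, 0, 0, -0.003, 0.0003, 0, 0, 0, 0, 0])

```text
t: 14.6
tcp_pos: [0.4629, 0.0664, -0.0219]
ee_rot: [0.036, 0.708, -0.035, 0.704]
ft_force: [3.3, 0.0, -1.2]
width: 0.0211
```

Emit:
servo_tool(increments=[-0.001, 0.0001, 0, 0, 0, 0, 0, -0.002, 0.0002, 0, 0, 0, 0, 0])

```text
t: 14.8
tcp_pos: [0.4608, 0.0666, -0.0219]
ee_rot: [0.036, 0.708, -0.035, 0.704]
ft_force: [3.0, -0.5, -1.2]
width: 0.0208
```

```bash
python3 - <<'E'
from h import *
b=snap('side');a=snap('top');o=r.observe();print(o['tcp_pos'],o['ft_force'])
c=[cv2.resize(s['color'][y:y+58,x:x+40],None,fx=10,fy=10,interpolation=2) for s,x,y in((a,222,140),(b,237,142))]
cv2.imwrite('pics/c8.png',np.hstack(c))
E
```

```text
[ 0.46057091  0.06661819 -0.02194389] [ 2.65819838  0.49792053 -0.36523672]
```

View pics/c8.png

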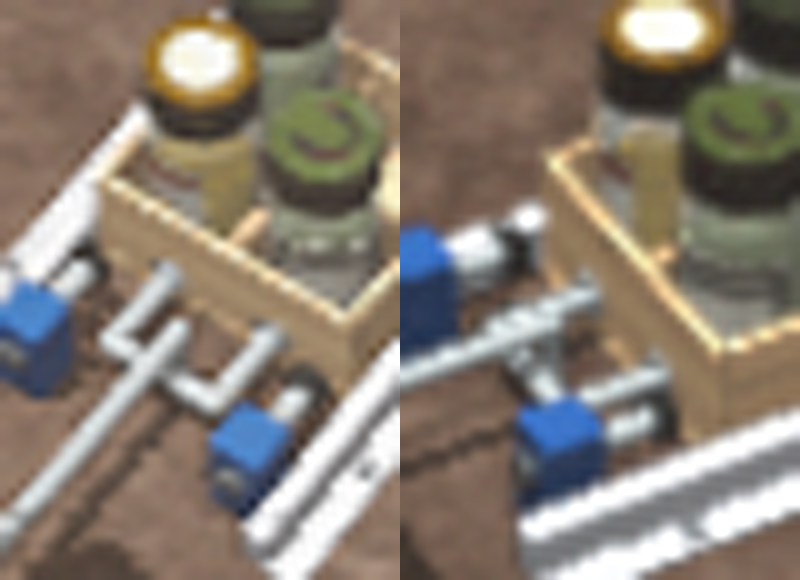

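The hook holds the bow and the caddy face is about 3–7 mm short of the buffers (side crop, buffer end 678,415 against the face at 703,410). I creep in.

Emit:
servo_tool(increments=[-0.0005, 0, 0, 0, 0, 0, 0, -0.001, 0.0001, 0, 0, 0, 0, 0, -0.0015, 0.0002, 0, 0, 0, 0, 0])

```text
t: 15.2
tcp_pos: [0.4592, 0.0668, -0.0219]
ee_rot: [0.036, 0.708, -0.035, 0.704]
ft_force: [3.6, -0.8, -3.5]
width: 0.0208
```

Emit:
servo_tool(increments=[-0.0005, 0, 0, 0, 0, 0, 0, -0.001, 0.0001, 0, 0, 0, 0, 0])

```text
t: 15.4
tcp_pos: [0.4581, 0.0669, -0.0219]
ee_rot: [0.036, 0.708, -0.035, 0.704]
ft_force: [3.2, -1.0, -1.7]
width: 0.0208
```

Emit:
servo_tool(increments=[-0.0005, 0, 0, 0, 0, 0, 0, -0.001, 0.0001, 0, 0, 0, 0, 0])

```text
t: 15.6
tcp_pos: [0.4571, 0.067, -0.0219]
ee_rot: [0.036, 0.708, -0.035, 0.704]
ft_force: [2.5, -1.3, -2.2]
width: 0.021
```

Emit:
servo_tool(increments=[-0.0005, 0, 0, 0, 0, 0, 0, -0.001, 0.0001, 0, 0, 0, 0, 0])

```text
t: 15.8
tcp_pos: [0.4561, 0.0671, -0.0219]
ee_rot: [0.036, 0.708, -0.035, 0.704]
ft_force: [3.2, -0.2, -2.1]
width: 0.0206
```

Emit:
servo_tool(increments=[-0.0005, 0, 0, 0, 0, 0, 0, -0.001, 0.0001, 0, 0, 0, 0, 0])

```text
t: 16.0
tcp_pos: [0.455, 0.0672, -0.0219]
ee_rot: [0.036, 0.708, -0.035, 0.704]
ft_force: [4.0, -0.6, -2.1]
width: 0.0206
```

Emit:
servo_tool(increments=[-0.0005, 0, 0, 0, 0, 0, 0, -0.001, 0.0001, 0, 0, 0, 0, 0])

```text
t: 16.2
tcp_pos: [0.4539, 0.0673, -0.0219]
ee_rot: [0.036, 0.708, -0.035, 0.704]
ft_force: [3.4, -0.8, -2.9]
width: 0.0206
```

Emit:
servo_tool(increments=[-0.0005, 0, 0, 0, 0, 0, 0, -0.001, 0.0001, 0, 0, 0, 0, 0])

```text
t: 16.4
tcp_pos: [0.4529, 0.0674, -0.0219]
ee_rot: [0.036, 0.708, -0.035, 0.704]
ft_force: [3.1, -1.0, -1.4]
width: 0.0204
```

Emit:
servo_tool(increments=[-0.0005, 0, 0, 0, 0, 0, 0, -0.001, 0.0001, 0, 0, 0, 0, 0])

```text
t: 16.6
tcp_pos: [0.4519, 0.0675, -0.0219]
ee_rot: [0.036, 0.708, -0.035, 0.704]
ft_force: [2.4, -1.1, -1.7]
width: 0.021
```

Emit:
servo_tool(increments=[-0.0005, 0, 0, 0, 0, 0, 0, -0.001, 0.0001, 0, 0, 0, 0, 0])

```text
t: 16.8
tcp_pos: [0.4508, 0.0675, -0.0219]
ee_rot: [0.036, 0.708, -0.035, 0.704]
ft_force: [2.9, -0.7, -1.8]
width: 0.0209
```

Emit:
servo_tool(increments=[-0.0005, 0, 0, 0, 0, 0, 0, -0.001, 0.0001, 0, 0, 0, 0, 0])

```text
t: 17.0
tcp_pos: [0.4497, 0.0676, -0.0219]
ee_rot: [0.036, 0.708, -0.035, 0.704]
ft_force: [2.9, -0.1, -2.5]
width: 0.0208
```

Emit:
servo_tool(increments=[-0.0005, 0, 0, 0, 0, 0, 0, -0.001, 0.0001, 0, 0, 0, 0, 0])

```text
t: 17.2
tcp_pos: [0.4491, 0.0677, -0.0218]
ee_rot: [0.036, 0.708, -0.035, 0.705]
ft_force: [4.7, -0.5, -2.0]
width: 0.0207
```

Emit:
servo_tool(increments=[-0.0004, 0, 0, 0, 0, 0, 0, -0.0008, 0.0001, 0, 0, 0, 0, 0, -0.0008, 0.0001, 0, 0, 0, 0, 0])

```text
t: 17.5
tcp_pos: [0.449, 0.0677, -0.0217]
ee_rot: [0.036, 0.707, -0.035, 0.705]
ft_force: [4.6, -2.3, -3.1]
width: 0.0204
```

Emit:
servo_tool(increments=[-0.0007, 0.0001, 0, 0, 0, 0, 0, -0.0014, 0.0001, 0, 0, 0, 0, 0, -0.0014, 0.0001, 0, 0, 0, 0, 0])

```text
t: 17.8
tcp_pos: [0.4484, 0.0675, -0.0216]
ee_rot: [0.036, 0.707, -0.035, 0.706]
ft_force: [5.8, -0.5, -2.9]
width: 0.0206
```

Emit:
servo_tool(increments=[-0.001, 0.0001, 0, 0, 0, 0, 0, -0.002, 0.0002, 0, 0, 0, 0, 0, -0.002, 0.0002, 0, 0, 0, 0, 0])

```text
t: 18.1
tcp_pos: [0.4485, 0.0675, -0.0212]
ee_rot: [0.037, 0.705, -0.035, 0.707]
ft_force: [5.4, -0.3, -2.2]
width: 0.0209
```

```bash
python3 - <<'E'
from h import *
for i in range(4):
    snap('side');o=r.observe();print(o['t'],o['tcp_pos'].round(4),o['ft_force'].round(1),o['moment'].round(2),o['ee_rot'].round(4),o['joint_positions'].round(4))
E
```

```text
18.15 [ 0.4485  0.0676 -0.0211] [ 5.2 -0.5 -1.3] [-0.16 -1.15 -0.01] [ 0.0366  0.7054 -0.0353  0.707 ] [-0.4955  0.3933  0.3784  2.0489 -0.2151  0.7337  1.4858]
18.2 [ 0.4485  0.0675 -0.021 ] [ 5.2 -0.1 -0.9] [-0.14 -1.08 -0.05] [ 0.0367  0.7054 -0.0354  0.707 ] [-0.4954  0.3932  0.3784  2.0488 -0.215   0.7339  1.4858]
18.25 [ 0.4485  0.0676 -0.021 ] [ 4.5 -1.  -2. ] [-0.19 -1.16 -0.06] [ 0.0367  0.7054 -0.0353  0.707 ] [-0.4954  0.3931  0.3784  2.0488 -0.215   0.734   1.4858]
18.3 [ 0.4485  0.0676 -0.021 ] [ 4.7 -0.9 -1.7] [-0.13 -1.2  -0.05] [ 0.0367  0.7054 -0.0353  0.707 ] [-0.4954  0.393   0.3784  2.0488 -0.2151  0.734   1.4858]
```

Emit:
servo_tool(increments=[-0.0015, 0.0002, -0.0007, 0, 0.3, 0, 0, -0.003, 0.0003, -0.0015, 0, 0.6, 0, 0, -0.003, 0.0003, -0.0015, 0, 0.6, 0, 0])

```text
t: 18.6
tcp_pos: [0.4482, 0.0679, -0.0216]
ee_rot: [0.037, 0.707, -0.035, 0.705]
ft_force: [6.5, -0.6, -0.8]
width: 0.0206
```

```bash
python3 - <<'E'
from h import *
for i in range(3):
    snap('side');o=r.observe();print(o['t'],o['tcp_pos'].round(4),o['ft_force'].round(1),o['moment'].round(2),o['ee_rot'].round(4))
E
```

```text
18.65 [ 0.4483  0.0679 -0.0216] [ 6.4 -0.8 -0.6] [-0.18 -1.45 -0.03] [ 0.0368  0.7073 -0.0354  0.7051]
18.7 [ 0.4482  0.0679 -0.0216] [ 7.1 -2.  -1.5] [-0.15 -1.49  0.03] [ 0.0368  0.7073 -0.0355  0.7051]
18.75 [ 0.4483  0.0679 -0.0216] [ 6.7 -0.3 -1.2] [-0.2  -1.43 -0.09] [ 0.0368  0.7073 -0.0354  0.7051]
```

Emit:
servo_tool(increments=[-0.0035, 0.0004, -0.0005, 0, 0.4, 0, 0, -0.0045, 0.0005, -0.0005, 0, 0.6, 0, 0, -0.005, 0.0005, -0.0005, 0, 0.6, 0, 0, -0.005, 0.0005, -0.0005, 0, 0.6, 0, 0])

```text
t: 19.15
tcp_pos: [0.4481, 0.0681, -0.0209]
ee_rot: [0.037, 0.708, -0.036, 0.705]
ft_force: [9.3, -0.6, -2.4]
width: 0.0209
```

```bash
cat > f.py <<'E'
from h import *
for i in range(3):
    snap('side');o=r.observe();print(o['t'],o['tcp_pos'].round(4),o['ft_force'].round(1),o['moment'].round(2),o['ee_rot'].round(4))
E
python3 f.py
```

```text
19.2 [ 0.4481  0.068  -0.0209] [ 8.8 -1.5 -3.1] [-0.28 -1.91  0.  ] [ 0.037   0.7078 -0.0358  0.7045]
19.25 [ 0.4481  0.0681 -0.0209] [ 9.5 -1.6 -2.6] [-0.31 -1.94  0.02] [ 0.037   0.7078 -0.0358  0.7045]
19.3 [ 0.4481  0.0681 -0.0209] [ 8.8 -1.3 -2.3] [-0.24 -1.89 -0.06] [ 0.037   0.7078 -0.0357  0.7046]
```

Emit:
servo_tool(increments=[-0.006, 0.0006, -0.001, 0, 0.5, 0, 0, -0.007, 0.0007, -0.002, 0, 0.7, 0, 0, -0.0078, 0.0008, -0.002, 0, 0.7, 0, 0, -0.0078, 0.0008, -0.002, 0, 0.7, 0, 0, -0.0078, 0.0008, -0.002, 0, 0.7, 0, 0])

```text
t: 19.8
tcp_pos: [0.4481, 0.0684, -0.021]
ee_rot: [0.037, 0.707, -0.036, 0.705]
ft_force: [12.2, -2.6, -3.5]
width: 0.0206
```

```bash
python3 f.py
```

```text
19.85 [ 0.4481  0.0684 -0.021 ] [13.8 -1.3 -4. ] [-0.37 -2.5  -0.11] [ 0.0375  0.707  -0.0362  0.7053]
19.9 [ 0.4481  0.0684 -0.021 ] [12.3 -2.1 -3.2] [-0.31 -2.52 -0.06] [ 0.0375  0.707  -0.0362  0.7053]
19.95 [ 0.4481  0.0684 -0.021 ] [12.5 -1.5 -3.4] [-0.39 -2.55 -0.13] [ 0.0375  0.707  -0.0362  0.7053]
```

The pull is steady at about 12.7 N, i.e. roughly 10 N on the buffers after about 3 N of drag. I hold it there for a second.

```bash
python3 - <<'E'
from h import *
F=[]
for i in range(20):
    snap('side');F.append(r.observe()['ft_force'])
F=np.array(F);print(F.mean(0),F[:,0].max(),r.observe()['t'],r.observe()['tcp_pos'])
E
```

```text
[12.66643248 -1.80705761 -2.98959378] 13.725483890160328 20.95 [ 0.44808192  0.0683474  -0.02096719]
```

Emit:
servo_tool(increments=[-0.004, 0.0004, 0, 0, 0, 0, 0, 0, 0, 0, 0, 0, 0, 0, 0.004, -0.0004, 0, 0, 0, 0, 0, 0.008, -0.0008, 0, 0, 0, 0, 0, 0.011, -0.0012, 0, 0, 0, 0, 0, 0.011, -0.0012, 0, 0, 0, 0, 0])

```text
t: 21.55
tcp_pos: [0.4584, 0.0671, -0.0214]
ee_rot: [0.037, 0.708, -0.036, 0.705]
ft_force: [0.3, 0.2, -1.9]
width: 0.021
```

```bash
python3 f.py
```

```text
21.6 [ 0.4583  0.0671 -0.0214] [ 0.3  0.9 -1.5] [-0.06  0.03  0.04] [ 0.0374  0.7076 -0.0362  0.7046]
21.65 [ 0.4583  0.0672 -0.0213] [-0.4 -0.8 -2. ] [-0.06 -0.05  0.02] [ 0.0374  0.7076 -0.0362  0.7047]
21.7 [ 0.4584  0.0672 -0.0212] [-0.2  0.2 -1.5] [0.03 0.02 0.02] [ 0.0374  0.7075 -0.0362  0.7048]
```

Emit:
servo_tool(increments=[0, 0, 0.01, 0, 0, 0, 0, 0, 0, 0.02, 0, 0, 0, 0, 0, 0, 0.04, 0, 0, 0, 0, 0, 0, 0.06, 0, 0, 0, 0, 0, 0, 0.08, 0, 0, 0, 0, 0, 0, 0.08, 0, 0, 0, 0])

```text
t: 22.3
tcp_pos: [0.4616, 0.0677, 0.0622]
ee_rot: [0.038, 0.705, -0.035, 0.707]
ft_force: [1.0, -0.1, -0.9]
width: 0.0207
```

Emit:
servo_tool(increments=[-0.015, -0.03, 0, 0, 0, -1, 0, -0.015, -0.06, 0, 0, 0, -2, 0, -0.015, -0.09, 0, 0, 0, -3.5, 0, -0.015, -0.12, 0, 0, 0, -5, 0, -0.015, -0.15, 0, 0, 0, -6.5, 0, -0.015, -0.18, 0, 0, 0, -8, 0, -0.015, -0.21, 0, 0, 0, -8, 0, -0.015, -0.235, 0, 0, 0, -8, 0, -0.015, -0.235, -0.03, 0, 0, -8, 0, -0.015, -0.235, -0.06, 0, 0, -8, 0, -0.015, -0.235, -0.074, 0, 0, -8, 0, -0.015, -0.235, -0.08, 0, 0, -8, 0, -0.015, -0.235, -0.08, 0, 0, -8, 0])

```text
t: 23.6
tcp_pos: [0.4456, -0.167, -0.0186]
ee_rot: [0.087, 0.701, -0.085, 0.703]
ft_force: [0.5, 1.1, -1.7]
width: 0.0208
```

```bash
python3 f.py
```

```text
23.65 [ 0.4466 -0.1674 -0.0177] [ 0.6 -0.3 -0.7] [-0.05 -0.03 -0.01] [ 0.0873  0.7005 -0.0846  0.7033]
23.7 [ 0.4472 -0.1676 -0.0172] [-0.2 -0.  -0.6] [-0.05 -0.01 -0.02] [ 0.0872  0.7    -0.0846  0.7038]
23.75 [ 0.4476 -0.1677 -0.0169] [-0.3  0.3 -1.5] [ 0.01  0.04 -0.  ] [ 0.0872  0.6997 -0.0846  0.704 ]
```

Emit:
servo_tool(increments=[0, 0, -0.003, 0, 0.5, 0, 0, 0, 0, -0.006, 0, 0.5, 0, 0, 0, 0, -0.0075, 0, 0.5, 0, 0, 0, 0, -0.0075, 0, 0.5, 0, 0])

```text
t: 24.15
tcp_pos: [0.4473, -0.1675, -0.0246]
ee_rot: [0.087, 0.703, -0.085, 0.701]
ft_force: [-0.6, 0.4, -1.9]
width: 0.0208
```

```bash
python3 f.py
```

```text
24.2 [ 0.4474 -0.1676 -0.0245] [ 0.3 -0.6 -1.6] [-0.03 -0.07 -0.05] [ 0.0868  0.7029 -0.0849  0.7009]
24.25 [ 0.4475 -0.1676 -0.0244] [-0.3 -0.  -1.4] [ 0.02 -0.04 -0.01] [ 0.0868  0.7028 -0.085   0.7009]
24.3 [ 0.4476 -0.1677 -0.0244] [-0.  -0.5 -1.9] [-0.02 -0.01  0.03] [ 0.0869  0.7027 -0.085   0.701 ]
```

Emit:
servo_tool(increments=[0, 0, -0.001, 0, 0, 0, 0, 0, 0, -0.002, 0, 0, 0, 0, 0, 0, -0.002, 0, 0, 0, 0])

```text
t: 24.6
tcp_pos: [0.4477, -0.1678, -0.0257]
ee_rot: [0.087, 0.703, -0.085, 0.701]
ft_force: [-1.2, 0.3, 5.1]
width: 0.021
```

```bash
python3 f.py
```

```text
24.65 [ 0.4477 -0.1678 -0.0257] [-2.4  0.6  4.7] [0.13 0.44 0.03] [ 0.087   0.7027 -0.0849  0.7011]
24.7 [ 0.4477 -0.1677 -0.0257] [-1.3  0.1  4.3] [ 0.16  0.42 -0.01] [ 0.087   0.7027 -0.0849  0.7011]
24.75 [ 0.4477 -0.1677 -0.0257] [-1.1  0.8  5.1] [ 0.13  0.44 -0.02] [ 0.087   0.7027 -0.0849  0.7011]
```

The hook is down on the worktop. I open slowly, lift away, then check.

Emit:
servo_tool(increments=[0, 0, 0, 0, 0, 0, 35, 0, 0, 0, 0, 0, 0, 50, 0, 0, 0, 0, 0, 0, 80, 0, 0, 0, 0, 0, 0, 100, 0, 0, 0, 0, 0, 0, 100, 0, 0, 0, 0, 0, 0, 100, 0, 0, 0.03, 0, 0, 0, 100, 0, 0, 0.07, 0, 0, 0, 100, 0, 0, 0.11, 0, 0, 0, 100, 0, 0, 0.15, 0, 0, 0, 100, -0.02, 0.01, 0.19, 0, 0, 0, 100, -0.05, 0.01, 0.21, 0, 0, 0, 100, -0.05, 0.01, 0.21, 0, 0, 0, 100])

```text
t: 26.05
tcp_pos: [0.3969, -0.159, 0.1874]
ee_rot: [0.088, 0.701, -0.085, 0.703]
ft_force: [-0.7, 0.2, -0.2]
width: 0.0851
```

```bash
python3 - <<'E'
from h import *
a=snap('top');b=snap('side');o=r.observe();print(o['t'],o['tcp_pos'],o['width'])
A=cv2.resize(a['color'][120:280,190:350],None,fx=2.5,fy=2.5,interpolation=2);B=cv2.resize(b['color'][120:280,200:360],None,fx=2.5,fy=2.5,interpolation=2)
C=cv2.resize(b['color'][140:200,230:310],(267,200),interpolation=2);D=cv2.resize(a['color'][140:200,215:295],(267,200),interpolation=2)
E=cv2.resize(a['color'],(266,200))
cv2.imwrite('pics/c9.png',np.vstack([np.hstack([A,B]),np.hstack([D,C,E])]))
E
```

```text
26.15 [ 0.39786427 -0.15765107  0.18474705] 0.08556644642068789
```

View pics/c9.png

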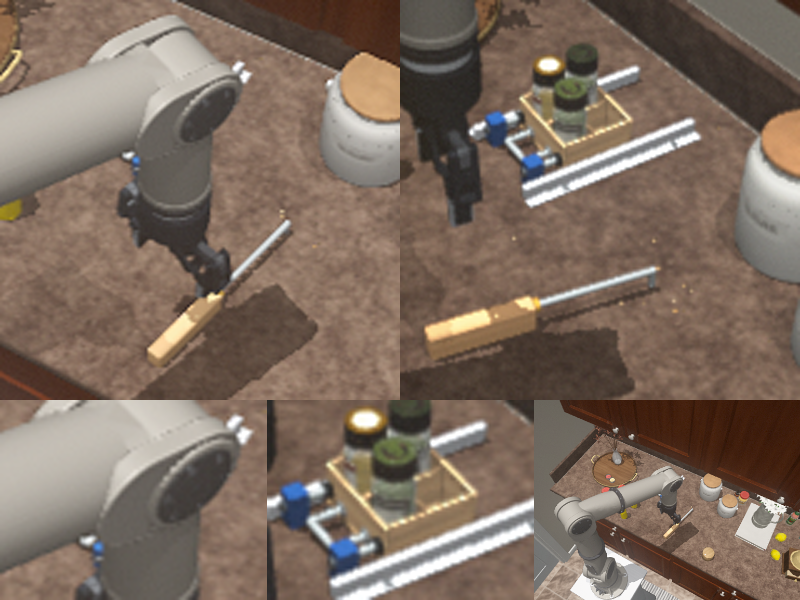

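The side view shows the caddy against both buffers with its three jars standing. The hook lies flat and alone on the worktop (425–655, 270–355) and the gripper is clear of everything, so I hand in.

```bash
python3 -c "
from plant import r
print(r.sign_off())"
```

```text
the job is handed in; nothing more can be done
None
```

I dragged the caddy to its buffers with the hook, held it there, unhooked and laid the hook down flat, then handed in at about 26 s of the 64 s.

- **Pull and hold:** dragging took about 3 N. At the stop the wrist read 12.7 N on average for about 1.1 s, with a peak reading of 13.8 N. After drag that is about 9.5–10 N on the buffers, and the caddy did not move during the hold. If none of the drag still counted at the stop, it could have been up to about 13 N.
- **Final check:** in the last side view the caddy is against both buffers, its three jars are standing, and the hook lies alone near where it started, well clear of the caddy. In the last top view the arm hid the caddy. I saw nothing else disturbed, but I did not measure the bystanders.

**What disagreed or failed:**
- **Height offset:** the reported tool height reads about 33 mm lower than the true height above the worktop. Because of this my first grasp closed above the handle and missed. I found the offset by touching the bare worktop with the shut fingers (about 21 N), then corrected for it.
- **Camera heights:** the two cameras' triangulated heights read about 10 mm low, so I relied on positions relative to each other and on force.

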